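# Start a cross-seated pot lid on its thread and close it

### The arm

A 6-joint arm with a two-finger parallel gripper is mounted at the origin on a cart in front of the work surface, level with it; the furniture and walls round the work are solid. World frame = base frame: x ahead of the robot, y to its left, z up, the work surface at z = 0. Lengths are in m, angles in rad, forces in N, time in s.
With the tool pointing down it reaches from about 0.275 to 0.85 m from the base axis. Payload 5.2 kg.
Tool frame: the origin (TCP) lies at the very end of the fingers, on their centre line; the grasp point (between the pads) lies 19 mm behind it; z points along the fingers, y is the line along which they close (so a half turn about z gives the same grasp; the last joint's range is limited). The gripper opens to 85 mm and grips with 20 to 120 N. Pads are 22 mm wide; open, the fingers measure 114 mm over their backs; the gripper's body (76 mm by 85 mm) begins 54 mm behind the grasp point. The pads swing forward as they close: fully open they stand 13 mm farther back than shut.
Start: joints at [1.124, 0.259, 1.535, -0, 1.348, -0.203], TCP at [0.133, 0.534, 0.231] pointing down, gripper open.
Joint ranges: [-3.14, 3.14], [-0.91, 2.08], [0.19, 2.58], [-1.22, 4.36], [0.22, 2.71], [-3.12, 3.12]. Speed limits (rad/s): [2.57, 2.57, 3.14, 3.14, 3.14, 3.14].

### API

Orientations are given as a 3x3 rotation matrix whose columns are the frame's x, y, z axes.
In Python, from workcell import sensors, viewer, manip gives the robot as it stands.
- The arm moves only by the tool carry_out, never from a script. Its argument "deltas" is text: rows parted by semicolons, each of 7 numbers parted by spaces: the finger opening in mm, from 0 to 85.4, then the shift along the tool's x, y, z each as a share of 0.025 m, from -1 to 1, then the turn, a rotation vector about the tool's x, y, z each as a share of 360 degrees, from -1 to 1. A call has 1 to 20 rows; each row shifts and turns the commanded pose from where the row before left it, along the tool's axes as they then stand; what a row does not reach is not made up. A row lasts 1/12 s, in which the tool goes at most 41.7 mm and 7.16 degrees, less where a joint would pass 70% of its speed; a pose out of reach is approached as far as the arm can. A call with a number of a shift or a turn outside -1 to 1 is refused whole. A call with a gripper value outside its range is refused whole. The fingers move at their own pace and stop on an object; the grip force is fixed at half the most. Time passes only in rows, so rows that do not move let the fingers close. It gives the time, the measured TCP pose, the force, the opening and the grip force at its end, in the units of the state.
- sensors.observe(): the state, without advancing time (a new reading comes with each control period).
- viewer.grab_frame(name): name is "scene" or "side" or "wrist"; returns the picture (420x560x3 uint8, red, green, blue); there is no depth.
- viewer.calibration(name): a dict with "fx", "fy", "cx", "cy" (pixels), "R" (3x3) and "t" (3): a world point X has camera coordinates R X + t. Camera axes: x right, y down, z forward; pixel columns grow to the right and rows downward; lengths in m; the calibration is good to about 2 mm. A picture is of the moment at which its call begins: read the wrist's pose just before it. calibration takes no time and is no camera call; for the wrist camera it gives the pose at the moment of the call.
- manip.close_job(): hands the job in; it is judged then, once.
The state is a dict: "time": time; "joint_positions": joint angles; "joint_velocities": joint speeds; "tau": joint torques, N m; "ee_pos": TCP position; "eef_rot": TCP orientation; "force": force on the tool from outside, world axes, zero at the start; "torque": the same for the moment, N m; "gripper_width": finger opening in m; "grip_force": force on a finger pad.
Only numpy, scipy, OpenCV 4.12 (cv2) and the standard library are available. Lean on these libraries where they do the work, as an engineer would, in place of code of your own. Each camera call takes 0.05 s, during which the arm holds its last target. There are 200 camera calls.

### The job

The grey lid of the steel pot sits on top of its thread without having caught. First move the one bottle that stands in the way of the lid's wings clear of their sweep, upright on the table; then, without taking the lid off, turn it backwards (anticlockwise from above) until it drops onto the thread, and forwards (clockwise) until it stops, pulled fully down. Leave everything else standing where it is.

Things in the scene. Friction and masses are not known exactly. Their poses are not given: they have to be found in the camera images.
- pot: squat steel pot, 102 mm across, 66 mm high to its rim, fixed to the table; origin at the centre of its underside, z up its axis. Its neck, 69 mm across, carries three cam threads, 120 degrees apart. Between x 0.25 and 0.72, y -0.05 and 0.36 the table holds only things listed here; its edge is an ellipse of half-axes 0.37 (x), 0.50 (y) about (0.55, -0.05)
- pot_rim (a point): centre of the pot's rim, 66 mm above the table; axes as the pot's. A springy rubber seal (3 N at first, about 6 N when the lid is home) stands 5 mm above it
- pot_gap (a point): middle of one of the three entry gaps between the cams, on the neck at 100 degrees anticlockwise from the pot's x; each gap spans 40 degrees (80 to 120, and plus 120 and 240)
- pot_stop (a point): clockwise end of one cam, against its stop rib, at 8 degrees anticlockwise from the pot's x; each cam runs from its gap (80 degrees) clockwise and 4.5 mm down to its rib (8 degrees), and likewise plus 120 and 240. A lid that lies on the cams cannot catch by turning clockwise: the ribs stop it. Turned anticlockwise it falls into the gaps, and the next ribs stop it there
- lid: grey lid with three wings, 0.2 to 0.3 kg, loose on the pot; origin on its axis at the underside of its top plate, z up, x along one wing, the others at 120 and 240 degrees. Origin above the rim: 14 mm as it starts, on top of the cams (wings at 30 to 70 degrees in the pot's frame, modulo 120); 5 mm once dropped into the gaps (90 to 110); 1.5 mm when home against the stops (18 degrees)
- lid_wing (a point): middle of the lid's wing along its x, 60 mm from the axis. Each wing is 12 mm thick, 20 mm high (12 mm below to 8 mm above the lid's origin), from 44 to 77 mm from the axis; the round part is 94 mm across, its skirt hangs 18 mm below the origin, the boss rises 18 mm above it. An inner lug 20 degrees wide is under each wing. A few newtons at a wing turn it; it stays where left
- bottle_a: amber bottle with screw cap, 68 mm across, 118 mm high, 0.23 to 0.43 kg; origin at the centre of its underside; cap 43 to 45 mm across, 102 to 118 mm up. Any one of the three bottles stands 95 to 106 mm from the pot's axis, in the way of the wings; the other two stand about 150 mm away and stay
- bottle_b: amber bottle, same size as bottle_a; origin at the centre of its underside
- bottle_c: amber bottle, same size as bottle_a; origin at the centre of its underside
- marker: marker pen lying along its y axis, 140 mm long, 16 mm thick; origin under its centre; bystander
- scraper: flat scraper 56 x 115 (y) x 9 mm lying on the table; origin under its centre; bystander
- dropper: dropper bottle 21 mm across, 66 mm high; origin under its centre; bystander at the back
Things that resemble listed ones, but are neither listed nor needed, are in the scene too. What is shaped like the bottle_b but red or yellow is not meant.

How it is judged:
On the way, in this order (a step that is already met when the one before it is completed fails the run):
1. all three bottles stand upright and clear of the wings' sweep, the lid still unstarted (horizontal distance between each of bottle_a, bottle_b, bottle_c and pot above 0.113 m and angle between each of bottle_a, bottle_b, bottle_c's own z axis and vertical below 0.15 rad and z of lid in the frame of pot above 0.075 m), for 0.2 s.
2. the lid, turned back, has dropped onto the thread (z of lid in the frame of pot below 0.0735 m), for 0.2 s.
At the end, for the whole second after the job is handed in: the lid is turned clockwise home: its origin less than 2.0 mm above the pot's rim, level within 0.05 rad and on the pot's axis; all three bottles stand upright, at rest, their axes more than 113 mm from the pot's axis, so clear of the wings (z of lid in the frame of pot below 0.068 m and angle between lid's own z axis and vertical below 0.05 rad and horizontal distance between lid and pot below 0.006 m and horizontal distance between each of bottle_a, bottle_b, bottle_c and pot above 0.113 m and angle between each of bottle_a, bottle_b, bottle_c's own z axis and vertical below 0.15 rad and linear speed of each of bottle_a, bottle_b, bottle_c, lid below 0.02 m/s); the robot touches nothing.
It fails at once if the lid is taken off the pot (z of lid in the frame of pot above 0.09 m).
It fails at once if a bottle is tipped (angle between any of bottle_a, bottle_b, bottle_c's own z axis and vertical above 0.5 rad).
It fails at once if a bottle other than the one in the way is shifted by more than 25 mm (distance of each of bottle_a, bottle_b from where it was at the start of the episode above 0.025 m or distance of each of bottle_b, bottle_c from where it was at the start of the episode above 0.025 m or distance of each of bottle_a, bottle_c from where it was at the start of the episode above 0.025 m).
It fails at once if another thing on the table is shifted by more than 20 mm (distance of any of marker, scraper, dropper from where it was at the start of the episode above 0.02 m).
It also fails if it takes over 64 s, if anything falls off the work surface, if the arm or the gripper's body presses on something with over 40 N, if the wrist force passes 120 N, or if a joint passes its speed limit or range.

## Working session

There is one attempt and no reset: what is moved stays moved. The work goes in short steps, Python scripts to look and compute and a tool call to move; the robot and the scene stay as the last step left them, time stands still between calls to the robot, and variables do not carry over. Pictures are saved under pics/ and viewed, at most 12 in all, crops included, and the job is handed in when it is done.

Besides the shell and the picture viewer there is one more tool, called after "Call:" by a JSON object that holds its "api" and its "payload", one argument or row to a line. carry_out: Moves the arm, as the interface text tells. Its arguments: {"type":"object","properties":{"deltas":{"type":"string"}},"required":["deltas"]}

```bash
mkdir -p pics; python3 - <<'E'
from workcell import sensors, viewer, manip
import cv2,numpy as np
s=sensors.observe(); print(s['time'],s['ee_pos'],np.round(s['eef_rot'],3).tolist(),s['gripper_width'])
for n in ('scene','side'):
    im=viewer.grab_frame(n); cv2.imwrite(f'pics/{n}0.png',im[:,:,::-1]); c=viewer.calibration(n); print(n,c['fx'],c['cx'],c['cy'],-np.array(c['R']).T@c['t'],np.round(c['R'],3).tolist())
E
```

```text
0.0 [0.13252175 0.53326028 0.23047006] [[-0.97, 0.241, -0.001], [0.241, 0.97, -0.002], [0.0, -0.002, -1.0]] 0.08573946353212965
scene 463.2564258908752 277.7311635644254 208.15916479013407 [ 0.02317337 -0.21657529  0.67477123] [[0.52, -0.854, 0.003], [-0.583, -0.358, -0.729], [0.624, 0.377, -0.684]]
side 394.98327228933294 278.46504418415805 214.00706693074466 [0.30886475 0.75925622 0.49661868] [[-0.924, -0.381, -0.02], [-0.175, 0.469, -0.866], [0.339, -0.797, -0.5]]
```

View pics/scene0.png

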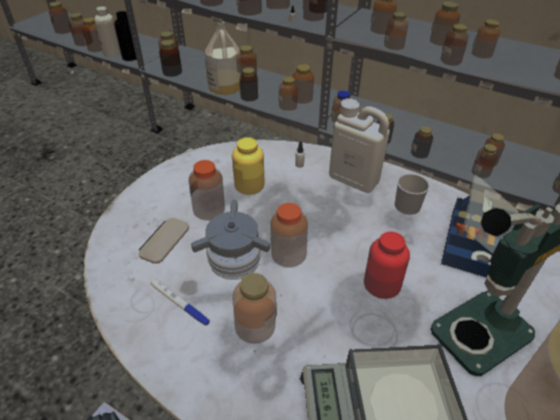

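View pics/side0.png

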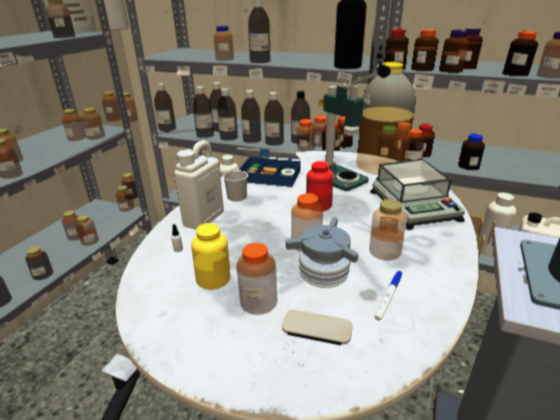

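The scene view shows the lid boss at about (231,226), with wing tips at (235,207), (197,246) and (266,245). The amber bottle caps are at (204,169), (289,212) and (254,285). The side view shows the same bottles at (256,255), (307,204) and (389,210), and the lid boss at (326,231).

```bash
cat > h.py <<'E'
from workcell import sensors, viewer, manip
import cv2,numpy as np
def ray(c,p,z):
    R=np.array(c['R']);o=-R.T@np.array(c['t']);d=R.T@np.array([(p[0]-c['cx'])/c['fx'],(p[1]-c['cy'])/c['fy'],1]);return (o+d*(z-o[2])/d[2])[:2]
E
python3 - <<'E'
from h import *
P={'scene':dict(A=(204,169,.118),B=(289,212,.118),C=(254,285,.118),boss=(231,226,.098),w1=(235,207,.088),w2=(195,246,.084),w3=(267,246,.084),yel=(247,146,.118),red=(392,242,.118),drop=(300,165,.0),mk1=(153,283,.01),mk2=(207,321,.01),scr=(164,240,.009),pot=(233,270,0)),
'side':dict(A=(256,253,.118),B=(307,203,.118),C=(390,209,.118),boss=(326,231,.098),w1=(290,244,.084),w2=(348,261,.084),w3=(335,222,.088),yel=(208,233,.118))}
for n in P:
    c=viewer.calibration(n); b=ray(c,P[n]['boss'][:2],.098)
    for k,v in P[n].items():
        x=ray(c,v[:2],v[2]); d=x-b; print(n,k,np.round(x,3),'d',round(np.hypot(*d),3),'ang',round(np.degrees(np.arctan2(d[1],d[0]))))
# crop zoom of lid
a=cv2.imread('pics/scene0.png')[180:290,170:330]; b=cv2.imread('pics/side0.png')[180:290,250:410]
cv2.imwrite('pics/zoom.png',np.vstack([cv2.resize(i,None,fx=2.7,fy=2.7,interpolation=cv2.INTER_CUBIC) for i in (a,b)]))
E
```

```text
scene A [0.551 0.269] d 0.147 ang 56
scene B [0.533 0.069] d 0.102 ang -50
scene C [0.369 0.034] d 0.15 ang -131
scene boss [0.468 0.147] d 0.0 ang 0
scene w1 [0.52  0.176] d 0.059 ang 29
scene w2 [0.407 0.181] d 0.069 ang 151
scene w3 [0.471 0.076] d 0.072 ang -87
scene yel [0.657 0.241] d 0.211 ang 26
scene red [ 0.56 -0.11] d 0.274 ang -70
scene drop [0.794 0.188] d 0.328 ang 7
scene mk1 [0.346 0.238] d 0.152 ang 143
scene mk2 [0.334 0.108] d 0.14 ang -163
scene scr [0.436 0.293] d 0.149 ang 102
scene pot [0.451 0.139] d 0.018 ang -153
side A [0.551 0.288] d 0.157 ang 59
side B [0.528 0.096] d 0.08 ang -45
side C [0.37  0.063] d 0.135 ang -139
side boss [0.471 0.152] d 0.0 ang 0
side w1 [0.526 0.197] d 0.071 ang 39
side w2 [0.414 0.21 ] d 0.081 ang 135
side w3 [0.468 0.099] d 0.054 ang -93
side yel [0.657 0.263] d 0.216 ang 31
```

View pics/zoom.png

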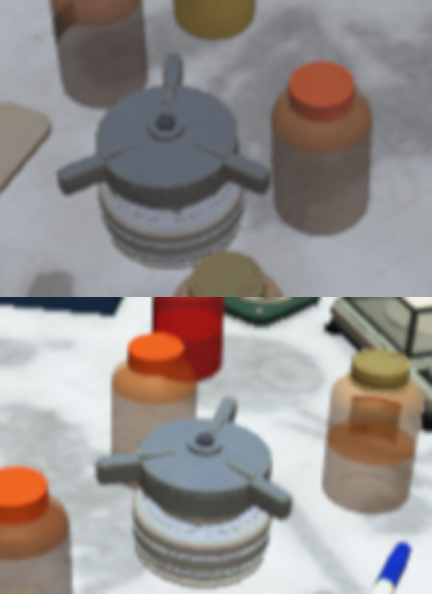

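The enlarged crop gives finer pixels. Scene: B cap top (289.3,209.6), boss (231.5,225), wing tips (235,202), (192,247), (268,247). Side: B cap (307.4,198.5), boss (326,232). B, at about −50° from the pot, is the bottle in the way. I'll triangulate these across the two views.

```bash
python3 - <<'E'
from h import *
cs,cd=viewer.calibration('scene'),viewer.calibration('side')
M=lambda c:np.array([[c['fx'],0,c['cx']],[0,c['fy'],c['cy']],[0,0,1]])@np.c_[np.array(c['R']),np.array(c['t'])]
Q=dict(A=((204.5,166),(257,250.5)),B=((289.3,209.6),(307.4,198.5)),C=((255,280.5),(390.7,204.5)),boss=((231.5,224.5),(326,232)))
X={}
for k,(a,b) in Q.items():
    h=cv2.triangulatePoints(M(cs),M(cd),np.array(a,float),np.array(b,float)).ravel();X[k]=h[:3]/h[3]
for k in X: d=X[k]-X['boss'];print(k,X[k].round(4),round(np.hypot(*d[:2]),4),np.degrees(np.arctan2(d[1],d[0])).round(1))
E
```

```text
A [0.5577 0.275  0.1159] 0.1508 55.6
B [0.5373 0.0717 0.1166] 0.1021 -50.5
C [0.3751 0.0376 0.1165] 0.1491 -130.7
boss [0.4724 0.1505 0.0952] 0.0 0.0
```

Call:
{"api": "carry_out", "payload": {
  "deltas": "85 -1 -0.7 0 0 0 0;85 -1 -0.7 0 0 0 0;85 -1 -0.7 0 0 0 0;85 -1 -0.7 0 0 0 0;85 -1 -0.7 0 0 0 0;85 -1 -0.7 0 0 0 0;85 -1 -0.7 0 0 0 0;85 -1 -0.7 0 0 0 0;85 -1 -0.7 0 0 0 0;85 -1 -0.7 0 0 0 0;85 -1 -0.7 0 0 0 0;85 -1 -0.7 0 0 0 0;85 -1 -0.7 0 0 0 0;85 -1 -0.7 0 0 0 0;85 -1 -0.7 0 0 0 0;85 -1 -0.7 0 0 0 0;85 -1 -0.7 0 0 0 0;85 -1 -0.7 0 0 0 0;85 -1 -0.7 0 0 0 0;85 -1 -0.7 0 0 0 0"
}}

```text
time: 1.77
ee_pos: [0.534, 0.072, 0.2309]
eef_rot: [[-0.97, 0.242, -0.001], [0.242, 0.97, 0.0], [0.001, -0.0, -1.0]]
force: [-0.4, 0.1, -0.3]
gripper_width: 0.085
grip_force: 0.0
```

Call:
{"api": "carry_out", "payload": {
  "deltas": "85 0 0 0 0 0 0.0167;85 0 0 0 0 0 0.0167;85 0 0 0 0 0 0.0167;85 0 0 0 0 0 0.0167;85 0 0 0 0 0 0.0167;85 0 0 0 0 0 0.0167;85 0 0 0 0 0 0;85 0 0 0 0 0 0"
}}

```text
time: 2.43
ee_pos: [0.5332, 0.0734, 0.2309]
eef_rot: [[-0.645, 0.765, -0.001], [0.765, 0.645, 0.0], [0.001, -0.001, -1.0]]
force: [-0.3, 0.1, 0.8]
gripper_width: 0.0847
grip_force: 0.0
```

```bash
cat >> h.py <<'E'
def togo(x,y,z,xang):
    s=sensors.observe();R=np.array(s['eef_rot']);d=np.array([x,y,z])-s['ee_pos']
    a=np.degrees(np.arctan2(R[1,0],R[0,0]))
    print('t',s['time'],'pos',np.round(s['ee_pos'],4),'xang',a.round(1),'Rz',R[:,2].round(3),'F',np.round(s['force'],1),'w',s['gripper_width'],'q',np.round(s['joint_positions'],2))
    print('units',(R.T@d/0.025).round(2),'turn',(-((xang-a+180)%360-180)/360).round(4))
E
python3 - <<'E'
from h import *
togo(.5373,.0717,.058,129.5)
im=viewer.grab_frame('wrist');cv2.imwrite('pics/w1.png',im[:,:,::-1])
c=viewer.calibration('wrist');P=lambda X:(lambda p:(c['fx']*p[0]/p[2]+c['cx'],c['fy']*p[1]/p[2]+c['cy']))(np.array(c['R'])@np.array(X)+c['t'])
print(P([.5373,.0717,.118]),P([.4724,.1505,.098]))
E
```

```text
t 2.4333 pos [0.5332 0.0734 0.2309] xang 130.1 Rz [-0.001  0.    -1.   ] F [-0.3  0.1  0.8] w 0.08473902016509592 q [-0.07  0.24  1.56  0.    1.34 -0.77]
units [-0.16  0.08  6.92] turn 0.0018
(np.float64(281.97051735320446), np.float64(210.24195696105897)) (np.float64(283.8190295959934), np.float64(86.00575137550643))
```

View pics/w1.png

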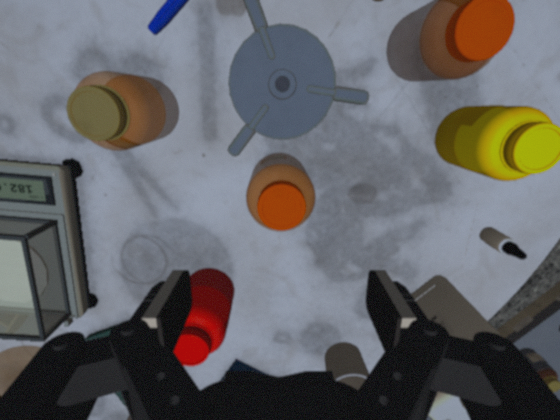

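The wrist view shows B's cap at (281,205), predicted at (282,210), and the boss at (282,85), predicted at (284,86). The fingers close left to right across B, with the wing tips at (366,97), (235,152) and about (255,0). I'll go down and grip.

Call:
{"api": "carry_out", "payload": {
  "deltas": "85 -0.12 0.08 1 0 0 0;85 0 0 1 0 0 0;85 0 0 1 0 0 0;85 0 0 1 0 0 0;85 0 0 1 0 0 0;85 0 0 1 0 0 0;85 0 0 0.9 0 0 0;85 0 0 0 0 0 0;60 0 0 0 0 0 0;60 0 0 0 0 0 0;60 0 0 0 0 0 0;60 0 0 0 0 0 0;60 0 0 0 0 0 0;60 0 0 0 0 0 0"
}}

```text
time: 3.65
ee_pos: [0.5379, 0.0723, 0.0602]
eef_rot: [[-0.642, 0.766, 0.003], [0.766, 0.642, -0.0], [-0.002, 0.002, -1.0]]
force: [-1.4, -0.0, 5.4]
gripper_width: 0.0655
grip_force: 67.8
```

```bash
python3 - <<'E'
from h import *
togo(.5373+.03,.0717-.037,.066,130)
E
```

```text
t 3.65 pos [0.5379 0.0723 0.0602] xang 130.0 Rz [ 0.003 -0.    -1.   ] F [-1.4 -0.   5.4] w 0.0654771833608348 q [-0.07  0.42  1.77  0.    0.95 -0.77]
units [-1.91 -0.07 -0.23] turn -0.0001
```

Call:
{"api": "carry_out", "payload": {
  "deltas": "60 0 0 -0.16 0 0 0;60 0 0 -0.16 0 0 0;60 -0.3 0 0 0 0 0;60 -0.3 0 0 0 0 0;60 -0.3 0 0 0 0 0;60 -0.3 0 0 0 0 0;60 -0.3 0 0 0 0 0;60 -0.3 0 0 0 0 0;60 0 0 0 0 0 0;60 0 0 0.14 0 0 0;60 0 0 0.14 0 0 0;60 0 0 0 0 0 0;60 0 0 0 0 0 0"
}}

```text
time: 4.73
ee_pos: [0.5657, 0.038, 0.0602]
eef_rot: [[-0.643, 0.766, 0.0], [0.766, 0.643, -0.0], [-0.0, 0.0, -1.0]]
force: [-0.9, -1.2, 2.9]
gripper_width: 0.065
grip_force: 67.9
```

Call:
{"api": "carry_out", "payload": {
  "deltas": "60 0 0 0.04 0 0 0;75 0 0 0 0 0 0;85 0 0 0 0 0 0;85 0 0 0 0 0 0;85 0 0 0 0 0 0;85 0 0 -0.4 0 0 0;85 0 0 -0.8 0 0 0;85 0 0 -1 0 0 0;85 0 0 -1 0 0 0;85 0 0 -1 0 0 0;85 0 0 -1 0 0 0;85 0 0 -1 0 0 0;85 0 0 -0.6 0 0 0;85 0 0 0 0 0 0"
}}

```text
time: 5.9
ee_pos: [0.5679, 0.0377, 0.2337]
eef_rot: [[-0.642, 0.766, 0.008], [0.766, 0.642, -0.001], [-0.006, 0.006, -1.0]]
force: [1.0, -0.2, 0.1]
gripper_width: 0.0849
grip_force: 0.0
```

```bash
python3 - <<'E'
from h import *
b=np.array([.4724,.1505]);th=np.radians(32)
togo(*(b+.066*np.array([np.cos(th),np.sin(th)])),.2,32)
im=viewer.grab_frame('wrist');cv2.imwrite('pics/w2.png',im[:,:,::-1]);c=viewer.calibration('wrist')
np.save('c2.npy',c,allow_pickle=True)
c1=None
E
```

```text
t 5.9 pos [0.5679 0.0377 0.2337] xang 130.0 Rz [ 0.008 -0.001 -1.   ] F [ 1.  -0.2  0.1] w 0.08489680080615641 q [-0.13  0.29  1.49  0.    1.36 -0.83]
units [5.55 2.58 1.33] turn 0.2721
```

View pics/w2.png

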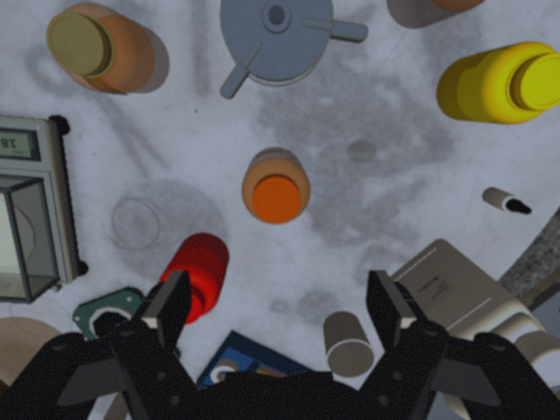

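Bottle B stands upright at (275,198), the lid boss is at (276,14), and the wing tips are at (366,32) and (228,93). I'll cast rays for the wing angle and B's new place.

```bash
python3 - <<'E'
from h import *
c=np.load('c2.npy',allow_pickle=True).item()
b=ray(c,(276,14.5),.098);print('boss',b,'B',ray(c,(275,199),.118),np.hypot(*(ray(c,(275,199),.118)-b)))
for p in ((366,33),(304,23),(228,92),(258,45)):
    d=ray(c,p,.088)-b;print(p,ray(c,p,.088).round(4),np.hypot(*d).round(4),np.degrees(np.arctan2(d[1],d[0])).round(1))
E
```

```text
boss [0.46907448 0.1503464 ] B [0.56041505 0.03989471] 0.14332715931704545
(366, 33) [0.5322 0.1894] 0.0742 31.7
(304, 23) [0.4887 0.1621] 0.0229 30.9
(228, 92) [0.4731 0.0808] 0.0697 -86.7
(258, 45) [0.4702 0.1257] 0.0246 -87.4
```

Call:
{"api": "carry_out", "payload": {
  "deltas": "60 0.94 0.42 0 0 0 0.019;30 0 0 0 0 0 -0.019;30 0.93 0.42 0 0 0 0;30 0.93 0.42 0 0 0 0;30 0.93 0.42 0 0 0 0;30 0.93 0.42 0 0 0 0;30 0.93 0.42 0 0 0 0;30 0 0 0 0 0 0.0194;30 0 0 0 0 0 0.0194;30 0 0 0 0 0 0.0194;30 0 0 0 0 0 0.0194;30 0 0 0 0 0 0.0194;30 0 0 0 0 0 0.0194;30 0 0 0 0 0 0.0194"
}}

```text
time: 7.12
ee_pos: [0.5235, 0.1854, 0.2273]
eef_rot: [[0.161, 0.987, -0.003], [0.987, -0.161, -0.0], [-0.001, -0.003, -1.0]]
force: [-0.3, -0.2, -0.5]
gripper_width: 0.0298
grip_force: 0.0
```

Call:
{"api": "carry_out", "payload": {
  "deltas": "30 0 0 0 0 0 0.0194;30 0 0 0 0 0 0.0194;30 0 0 0 0 0 0.0194;30 0 0 0 0 0 0.0194;30 0 0 0 0 0 0.0194;30 0 0 0 0 0 0.0194;30 0 0 0 0 0 0.0194;30 0 0 0 0 0 0;30 0 0 0 0 0 0"
}}

```text
time: 7.87
ee_pos: [0.5237, 0.1854, 0.2277]
eef_rot: [[0.844, 0.536, -0.002], [0.536, -0.844, -0.0], [-0.002, -0.001, -1.0]]
force: [0.0, -0.8, 0.7]
gripper_width: 0.03
grip_force: 0.0
```

```bash
python3 - <<'E'
from h import *
togo(.527,.1855,.058,32)
im=viewer.grab_frame('wrist');cv2.imwrite('pics/w3.png',im[:,:,::-1]);c=viewer.calibration('wrist');np.save('c3.npy',c,allow_pickle=True)
E
```

```text
t 7.8667 pos [0.5237 0.1854 0.2277] xang 32.4 Rz [-0.002 -0.    -1.   ] F [ 0.  -0.8  0.7] w 0.029960611132908425 q [ 0.14  0.27  1.53 -0.    1.35  1.14]
units [0.13 0.07 6.79] turn 0.0011
```

View pics/w3.png

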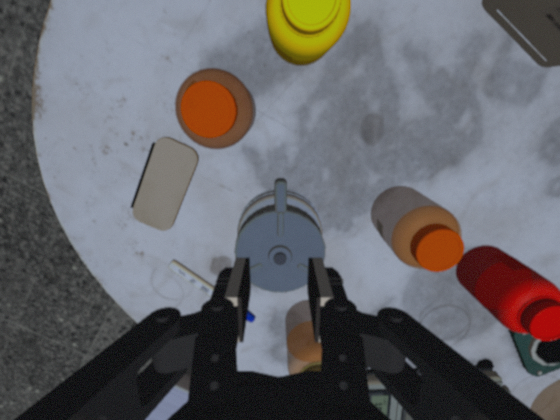

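The wrist view shows the wing vertical at column 280, boss at (280,257), centred between the fingers (240 and 318). I'll check where the wrist camera sits relative to the TCP for clearance over bottle A, and cast rays for the boss and wing.

```bash
python3 - <<'E'
from h import *
c=np.load('c3.npy',allow_pickle=True).item();R=np.array(c['R']);s=sensors.observe()
print('cam in tool',np.array(s['eef_rot']).T@(-R.T@c['t']-s['ee_pos']))
b=ray(c,(280,257),.098);print(b)
for p in ((281,182),(280,230)):
    d=ray(c,p,.088)-b;print(ray(c,p,.088),np.hypot(*d),np.degrees(np.arctan2(d[1],d[0])))
E
```

```text
cam in tool [ 0.08262658 -0.00094149 -0.1426652 ]
[0.47273236 0.15207448]
[0.53504411 0.19072144] 0.07332353864621655 31.807993368994218
[0.49345894 0.16526673] 0.02456880368889796 32.476317298289864
```

Call:
{"api": "carry_out", "payload": {
  "deltas": "30 0.16 0.07 0.8 0 0 0;30 0 0 1 0 0 0;30 0 0 1 0 0 0;30 0 0 1 0 0 0;30 0 0 1 0 0 0;30 0 0 1 0 0 0;30 0 0 0.6 0 0 0;30 0 0 0.35 0 0 0;30 0 0 0 0 0 0;30 0 0 0 0 0 0;22 0 0 0 0 0 0;22 0 0 0 0 0 0;22 0 0 0 0 0 0"
}}

```text
time: 9.0
ee_pos: [0.5295, 0.1863, 0.0613]
eef_rot: [[0.846, 0.533, 0.002], [0.533, -0.846, 0.0], [0.002, 0.001, -1.0]]
force: [0.1, -0.7, 1.1]
gripper_width: 0.0224
grip_force: 0.0
```

Call:
{"api": "carry_out", "payload": {
  "deltas": "22 0 0 0.15 0 0 0;22 -0.004 -0.138 0 0 0 -0.00833;22 -0.004 -0.138 0 0 0 -0.00833;22 -0.004 -0.138 0 0 0 -0.00833;22 -0.004 -0.138 0 0 0 -0.00833;22 -0.004 -0.138 0 0 0 -0.00833;22 -0.004 -0.138 0 0 0 -0.00833;22 -0.004 -0.138 0 0 0 -0.00833;22 -0.004 -0.138 0 0 0 -0.00833;22 0 0 0 0 0 0"
}}

```text
time: 9.83
ee_pos: [0.5091, 0.206, 0.0564]
eef_rot: [[0.555, 0.832, -0.0], [0.832, -0.555, 0.0], [0.0, -0.0, -1.0]]
force: [0.9, -0.1, 0.1]
gripper_width: 0.0217
grip_force: 0.0
```

```bash
cat >> h.py <<'E'
def lid():
    s=sensors.observe();p=np.array(s['ee_pos'][:2])-[.472,.151];a=np.degrees(np.arctan2(p[1],p[0]));R=np.array(s['eef_rot'])
    f=np.array(s['force']);print('t',s['time'],'r',np.hypot(*p).round(4),'ang',a.round(1),'xang',np.degrees(np.arctan2(R[1,0],R[0,0])).round(1),'z',s['ee_pos'][2].round(4),'F tool',(R.T@f).round(1),'q6',s['joint_positions'][5].round(2))
E
python3 -c "
from h import *
lid()
im=viewer.grab_frame('side');cv2.imwrite('pics/s2.png',cv2.resize(im[160:310,240:420,::-1],None,fx=3,fy=3))"
```

```text
t 9.8333 r 0.0664 ang 56.1 xang 56.3 z 0.0564 F tool [ 0.4  0.8 -0.1] q6 0.77
```

View pics/s2.png

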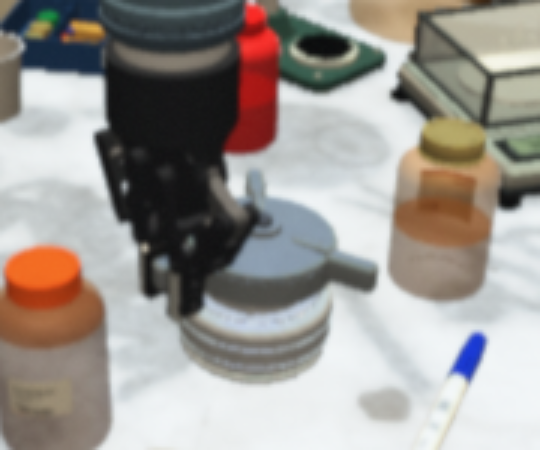

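The side view shows the lid turning with the fingers (right wing tip at about (375,270) in the crop), still high with the neck showing, and the bottles standing. I'll continue.

Call:
{"api": "carry_out", "payload": {
  "deltas": "22 -0.004 -0.138 0 0 0 -0.00833;22 -0.004 -0.138 0 0 0 -0.00833;22 -0.004 -0.138 0 0 0 -0.00833;22 -0.004 -0.138 0 0 0 -0.00833;22 -0.004 -0.138 0 0 0 -0.00833;22 0 0 0 0 0 0"
}}

```text
time: 10.38
ee_pos: [0.4938, 0.2134, 0.0564]
eef_rot: [[0.322, 0.947, -0.0], [0.947, -0.322, 0.0], [-0.0, -0.0, -1.0]]
force: [-0.1, -0.9, 0.0]
gripper_width: 0.0219
grip_force: 0.0
```

Call:
{"api": "carry_out", "payload": {
  "deltas": "22 -0.004 -0.138 0 0 0 -0.00833;22 -0.004 -0.138 0 0 0 -0.00833;22 -0.004 -0.138 0 0 0 -0.00833;22 -0.004 -0.138 0 0 0 -0.00833;22 0 0 0 0 0 0"
}}

```text
time: 10.8
ee_pos: [0.4804, 0.2163, 0.0563]
eef_rot: [[0.12, 0.993, -0.0], [0.993, -0.12, -0.0], [-0.0, -0.0, -1.0]]
force: [-0.1, -0.2, 0.3]
gripper_width: 0.0219
grip_force: 0.0
```

```bash
python3 -c "
from h import *
lid()
im=viewer.grab_frame('side');cv2.imwrite('pics/s3.png',cv2.resize(im[160:310,240:420,::-1],None,fx=3,fy=3))"
```

```text
t 10.8 r 0.0658 ang 82.7 xang 83.1 z 0.0563 F tool [-0.2 -0.1 -0.3] q6 0.33
```

View pics/s3.png

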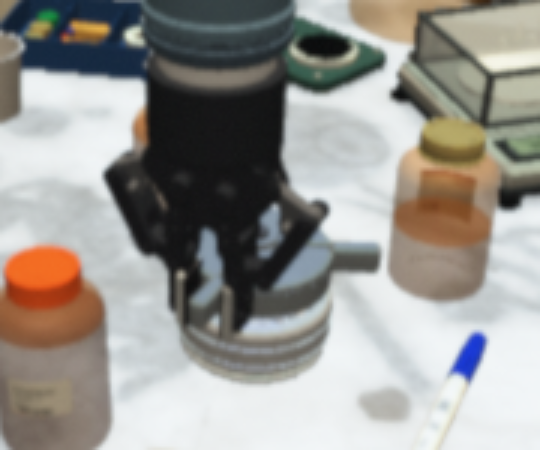

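The fingers and wing are now near 80° with the right-hand wing at about (355,257). There's no resistance yet, so I'll continue in small steps.

Call:
{"api": "carry_out", "payload": {
  "deltas": "22 -0.004 -0.138 0 0 0 -0.00833;22 -0.004 -0.138 0 0 0 -0.00833;22 -0.004 -0.138 0 0 0 -0.00833;22 0 0 0 0 0 0"
}}

```text
time: 11.18
ee_pos: [0.4704, 0.2167, 0.0564]
eef_rot: [[-0.036, 0.999, 0.0], [0.999, 0.036, 0.0], [0.0, 0.0, -1.0]]
force: [0.2, 0.3, 0.1]
gripper_width: 0.0218
grip_force: 0.0
```

Call:
{"api": "carry_out", "payload": {
  "deltas": "22 -0.004 -0.138 0 0 0 -0.00833;22 -0.004 -0.138 0 0 0 -0.00833;22 -0.004 -0.138 0 0 0 -0.00833;22 0 0 0 0 0 0"
}}

```text
time: 11.52
ee_pos: [0.4684, 0.2155, 0.0588]
eef_rot: [[-0.191, 0.981, 0.017], [0.982, 0.191, 0.001], [-0.002, 0.016, -1.0]]
force: [14.8, -2.7, -2.6]
gripper_width: 0.0222
grip_force: 7.3
```

```bash
python3 -c "
from h import *
lid()
im=viewer.grab_frame('side')
a=cv2.imread('pics/s3.png');cv2.imwrite('pics/s4.png',np.hstack([cv2.resize(im[210:290,290:380,::-1],None,fx=4,fy=4),cv2.resize(a[150:390,150:420],(360,320))]))"
```

```text
t 11.5167 r 0.0646 ang 93.2 xang 101.0 z 0.0588 F tool [-5.4 13.9  2.8] q6 0.03
```

View pics/s4.png

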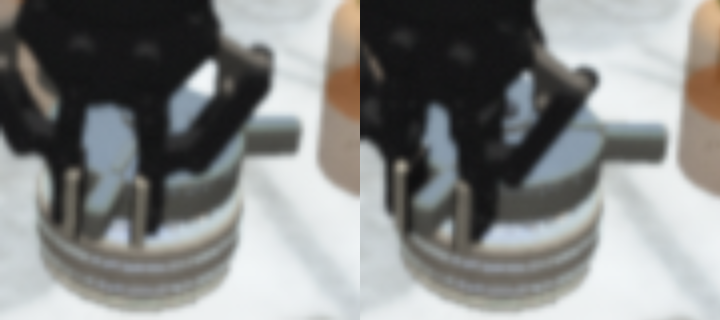

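The fingers met a stop (14 N) with the wing near 90°. It is not clear yet that the lid is down. I'll back the fingers off to the wing's centre and check the lid's height.

Call:
{"api": "carry_out", "payload": {
  "deltas": "22 -0.004 0.138 0 0 0 0.00833;22 -0.004 0.138 0 0 0 0.00833;22 -0.004 0.138 0 0 0 0.00833;22 -0.004 0.138 0 0 0 0.00833;22 0 0 0 0 0 0;22 0 0 0 0 0 0"
}}

```text
time: 12.07
ee_pos: [0.4741, 0.2166, 0.0563]
eef_rot: [[0.016, 1.0, 0.0], [1.0, -0.016, -0.0], [-0.0, 0.0, -1.0]]
force: [-0.1, -0.3, 1.0]
gripper_width: 0.0219
grip_force: 0.0
```

```bash
python3 -c "
from h import *
lid()
im=viewer.grab_frame('side');w=viewer.grab_frame('scene');
cv2.imwrite('pics/s5.png',np.hstack([cv2.resize(im[205:295,285:385,::-1],(400,360),interpolation=2),cv2.resize(w[190:280,180:280,::-1],(400,360),interpolation=2)]))"
```

```text
t 12.0667 r 0.0656 ang 88.2 xang 89.1 z 0.0563 F tool [-0.3 -0.1 -1. ] q6 0.23
```

View pics/s5.png

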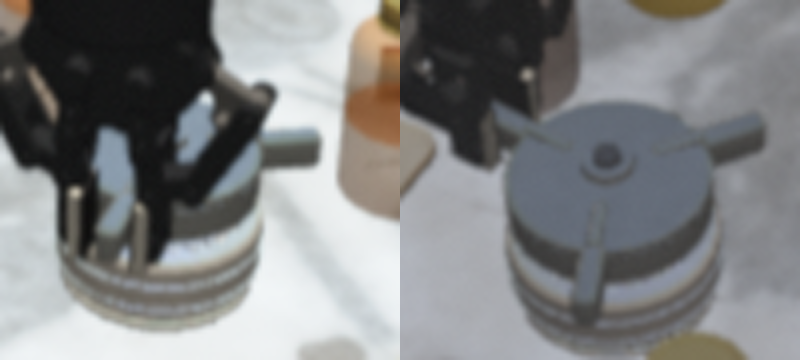

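The scene crop (right) puts the boss at (231.5,228), against 224.5 at the start. That is 3.5 px lower and fits a 9 mm drop. I'll confirm it numerically with a template match.

```bash
python3 -c "
from h import *
a=cv2.imread('pics/scene0.png');b=viewer.grab_frame('scene')[:,:,::-1].copy();cv2.imwrite('pics/scene5.png',b)
S=lambda i,x0,y0,x1,y1:cv2.resize(i[y0:y1,x0:x1],None,fx=5,fy=5,interpolation=2)
for n,(x0,y0,x1,y1) in dict(boss=(225,217,239,232),C=(235,270,275,300)).items():
    r=cv2.matchTemplate(S(b,x0-8,y0-8,x1+8,y1+8),S(a,x0,y0,x1,y1),cv2.TM_CCOEFF_NORMED);_,v,_,l=cv2.minMaxLoc(r);print(n,v,np.array(l)/5-8)
c=viewer.calibration('scene')
for z in (.098,.089,.0855):
    p=np.array(c['R'])@[.472,.151,z]+c['t'];print(z,c['fy']*p[1]/p[2]+c['cy'])
"
```

```text
boss 0.9801141619682312 [0.4 3.6]
C 0.9993046522140503 [0. 0.]
0.098 223.7380898967081
0.089 227.33092143697584
0.0855 228.71359632803438
```

It dropped by 3.6 px, which is 9 mm, and step 2 is met. Now clockwise.

Call:
{"api": "carry_out", "payload": {
  "deltas": "22 -0.004 0.138 0 0 0 0.00833;22 -0.004 0.138 0 0 0 0.00833;22 -0.004 0.138 0 0 0 0.00833;22 -0.004 0.138 0 0 0 0.00833;22 -0.004 0.138 0 0 0 0.00833;22 -0.004 0.138 0 0 0 0.00833;22 -0.004 0.138 0 0 0 0.00833;22 -0.004 0.138 0 0 0 0.00833;22 -0.004 0.138 0 0 0 0.00833;22 -0.004 0.138 0 0 0 0.00833;22 -0.004 0.138 0 0 0 0.00833;22 -0.004 0.138 0 0 0 0.00833;22 0 0 0 0 0 0"
}}

```text
time: 13.3
ee_pos: [0.5125, 0.2032, 0.0563]
eef_rot: [[0.601, 0.799, 0.0], [0.799, -0.601, -0.0], [-0.0, 0.0, -1.0]]
force: [-0.4, -0.1, -0.2]
gripper_width: 0.0223
grip_force: 0.0
```

```bash
python3 -c "
from h import *
lid()"
```

```text
t 13.3 r 0.0661 ang 52.2 xang 53.1 z 0.0563 F tool [-0.3 -0.2  0.2] q6 0.82
```

Call:
{"api": "carry_out", "payload": {
  "deltas": "22 -0.004 0.138 0 0 0 0.00833;22 -0.004 0.138 0 0 0 0.00833;22 -0.004 0.138 0 0 0 0.00833;22 -0.004 0.138 0 0 0 0.00833;22 -0.004 0.138 0 0 0 0.00833;22 -0.004 0.138 0 0 0 0.00833;22 -0.004 0.138 0 0 0 0.00833;22 -0.004 0.138 0 0 0 0.00833;22 -0.004 0.138 0 0 0 0.00833;22 -0.004 0.138 0 0 0 0.00833;22 -0.004 0.138 0 0 0 0.00833;22 -0.004 0.138 0 0 0 0.00833;22 0 0 0 0 0 0"
}}

```text
time: 14.38
ee_pos: [0.5355, 0.1698, 0.0562]
eef_rot: [[0.955, 0.295, -0.0], [0.295, -0.955, -0.0], [-0.0, -0.0, -1.0]]
force: [0.2, -0.5, -0.1]
gripper_width: 0.0223
grip_force: 0.0
```

Call:
{"api": "carry_out", "payload": {
  "deltas": "22 -0.004 0.138 0 0 0 0.00833;22 -0.004 0.138 0 0 0 0.00833;22 -0.004 0.138 0 0 0 0.00833;22 -0.004 0.138 0 0 0 0.00833;22 0 0 0 0 0 0"
}}

```text
time: 14.8
ee_pos: [0.5381, 0.1564, 0.0563]
eef_rot: [[0.996, 0.091, -0.0], [0.091, -0.996, -0.0], [-0.0, 0.0, -1.0]]
force: [-0.1, -0.6, 0.4]
gripper_width: 0.0222
grip_force: 0.0
```

```bash
python3 -c "
from h import *
lid()"
```

```text
t 14.8 r 0.0663 ang 4.7 xang 5.2 z 0.0563 F tool [-0.1  0.6 -0.4] q6 1.56
```

Call:
{"api": "carry_out", "payload": {
  "deltas": "22 -0.004 0.138 0 0 0 0.00833;22 -0.004 0.138 0 0 0 0.00833;22 -0.004 0.138 0 0 0 0.00833;22 0 0 0 0 0 0"
}}

```text
time: 15.13
ee_pos: [0.5382, 0.1461, 0.0563]
eef_rot: [[0.998, -0.065, -0.0], [-0.065, -0.998, -0.0], [-0.0, 0.0, -1.0]]
force: [0.4, -0.3, 0.9]
gripper_width: 0.0221
grip_force: 0.0
```

Call:
{"api": "carry_out", "payload": {
  "deltas": "22 -0.004 0.138 0 0 0 0.00833;22 -0.004 0.138 0 0 0 0.00833;22 0 0 0 0 0 0"
}}

```text
time: 15.38
ee_pos: [0.5381, 0.1414, 0.0565]
eef_rot: [[0.986, -0.169, 0.002], [-0.169, -0.986, 0.003], [0.001, -0.004, -1.0]]
force: [2.5, 8.2, -2.4]
gripper_width: 0.0219
grip_force: 4.1
```

```bash
cat > m.py <<'E'
from h import *
lid()
a=cv2.imread('pics/scene0.png');b=viewer.grab_frame('scene')[:,:,::-1].copy();cv2.imwrite('pics/scene6.png',b)
S=lambda i,x0,y0,x1,y1:cv2.resize(i[y0:y1,x0:x1],None,fx=5,fy=5,interpolation=2)
x0,y0,x1,y1=225,217,239,232
r=cv2.matchTemplate(S(b,x0-8,y0-8,x1+8,y1+8),S(a,x0,y0,x1,y1),cv2.TM_CCOEFF_NORMED);_,v,_,l=cv2.minMaxLoc(r);print(v,np.array(l)/5-8)
E
python3 m.py
```

```text
t 15.3833 r 0.0668 ang -8.3 xang -9.8 z 0.0565 F tool [ 1.1 -8.5  2.5] q6 1.79
0.9793813228607178 [0.6 5. ]
```

The stop comes where expected (−8°, 8 N) and the lid is 5.0 px down, which is 12.5 mm, i.e. home. I'll push a touch more, then centre the fingers and leave.

Call:
{"api": "carry_out", "payload": {
  "deltas": "22 -0.004 0.138 0 0 0 0.00833;22 0 0.138 0 0 0 0;22 0 0 0 0 0 0;22 0 0 0 0 0 0"
}}

```text
time: 15.77
ee_pos: [0.5374, 0.1396, 0.0571]
eef_rot: [[0.976, -0.218, 0.004], [-0.218, -0.976, 0.01], [0.002, -0.011, -1.0]]
force: [3.1, 26.9, -0.7]
gripper_width: 0.0222
grip_force: 13.6
```

Call:
{"api": "carry_out", "payload": {
  "deltas": "22 0 -0.138 0 0 0 0;22 0 -0.138 0 0 0 -0.00833;22 0 -0.138 0 0 0 -0.00833;26 0 -0.1 0 0 0 -0.00833;30 0 0 0 0 0 0;30 0 0 0 0 0 0;30 0 0 0 0 0 0"
}}

```text
time: 16.35
ee_pos: [0.5385, 0.1452, 0.0563]
eef_rot: [[0.998, -0.066, -0.0], [-0.066, -0.998, -0.0], [0.0, 0.0, -1.0]]
force: [-0.2, 0.2, 0.2]
gripper_width: 0.0299
grip_force: 0.0
```

```bash
python3 m.py
```

```text
t 16.35 r 0.0667 ang -4.9 xang -3.8 z 0.0563 F tool [-0.2 -0.2 -0.2] q6 1.7
0.9803703427314758 [0.6 5. ]
```

Free of contact. Up and away.

Call:
{"api": "carry_out", "payload": {
  "deltas": "30 0 0 -0.5 0 0 0;30 0 0 -0.8 0 0 0;30 0 0 -1 0 0 0;30 0 0 -1 0 0 0;30 0 0 -1 0 0 0;30 0 0 -1 0 0 0;30 0 0 -1 0 0 0;30 0 0 -0.5 0 0 0;30 0 0 0 0 0 0;30 0 0 0 0 0 0"
}}

```text
time: 17.23
ee_pos: [0.5387, 0.145, 0.2266]
eef_rot: [[0.998, -0.067, 0.001], [-0.067, -0.998, 0.0], [0.001, -0.0, -1.0]]
force: [-0.6, -0.0, -0.7]
gripper_width: 0.03
grip_force: 0.0
```

```bash
python3 m.py; python3 -c "
from h import *
b=cv2.imread('pics/scene6.png');cv2.imwrite('pics/f.png',cv2.resize(b[130:350,130:400],None,fx=2.5,fy=2.5,interpolation=2))"
```

```text
t 17.2333 r 0.067 ang -5.1 xang -3.8 z 0.2266 F tool [-0.6  0.1  0.7] q6 1.7
0.9808220267295837 [0.6 5. ]
```

View pics/f.png

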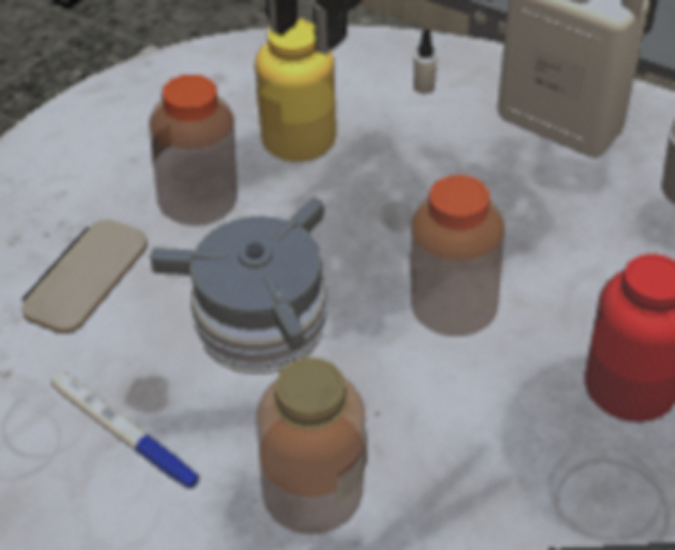

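The lid is seated low and level (boss at (255,250) in the crop), all bottles are upright and clear, and the arm is free. I'll hand it in.

```bash
python3 -c "
from workcell import manip
print(manip.close_job())"
```

```text
the job is handed in; nothing more can be done
None
```

I moved the blocking bottle to about 143 mm from the pot's axis, turned the lid back until it dropped 9 mm, then turned it clockwise to its stop, 12.5 mm below its starting height (home by camera), and handed the job in at about 17 s; no verdict was returned.

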